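Load the slide-scanner feeder

TASK

Get the slide scanner's feeder ready: first lift the yellow travel saddle out of the nest and hang it astride the steel rail, then stack every teal slide cassette flat in the nest, one on top of another with its length along the nest, each pushed flush into the corner against both white fences. When the whole stack is square, throw the red feed lever fully over to its far side, and leave the other things on the bench where they stand.

Things in the scene. Friction and masses are not known exactly. Their poses are not given: they have to be found in the camera images.
- saddle_crook (a point): Yellow travel saddle: rigid upside-down U, 48 (its x) x 40 (its y) x 85 mm tall, 0.12 kg, standing on its leg ends on the nest's lift floor at the start. Legs at -x and +x, each 6 thick, 77 long, 36 mm clear gap between, open through along y. This point: middle of the bridge's underside, 8 mm below the top. z up. Can be gripped from above across the outer leg faces, 48 mm along x
- rail_mid (a point): Steel hanging rail: a fixed level round bar 16 mm in diameter, 180 mm long along its y axis, on two posts at its ends (feet 70 mm across). This point is the middle of the bar, on its axis, 150 mm above the bench
- seat (a point): Feeder nest (fixed). This point lies at bench height, straight below where a cassette's centre is when it is pushed fully into the corner; x along the cassette's 120 mm length. Black level lift floor, x = -102 to +56, y = -73 to +27 mm from here, its top at an unknown fixed height, 10 to 24 mm above the bench, different every time. The -x and -y sides are open, nothing overhangs
- nest: The nest's aluminium base, 8 mm thick, with white fences; same origin and axes as point seat. Fence tops 84 mm above the bench. +x fence: one wall, inner face at x = +60 mm, y = -60 to +28 mm, 8 thick. +y fence: two posts, inner faces at y = +30 mm, at x = -60 to -45 and +45 to +60 mm, 8 thick; the 90 mm gap between them leaves room for a finger
- feed_lever (a joint): Feed lever: rad, 0 = leaning fully to its -x side (off), 1.0 = thrown fully over to its +x side, the far side (feed). No spring; it stays where it is left and moves with under 2 N at the tip. At the start between 0 and 0.15
- feed_lever_tip (a point): Centre of the 26 mm red ball on the feed lever, which stands at the nest's +y side. Level pivot 22 mm above the bench on a white block 70 x 50 x 25 mm; ball 80 mm from the pivot. It leans 0.5 rad from upright to -x at 0 (ball 92 mm above the bench) and 0.5 rad to +x at 1.0: the ball moves 77 mm. It swings in the x-z plane of this frame, whose x lies within 0.1 rad of the nest's x in plan
- cassette1_mid (a point): Slide cassette: flat rigid teal plate 120 mm (x) by 60 mm (y) by 12 mm thick (z), about 0.1 kg, carrying two glass slides sunk flush in its top. This point is its centre, half-way up. At the start it lies flat on the bench at any yaw, or is absent. Grip it across its 60 mm width
- cassette2_mid (a point): Slide cassette: flat rigid teal plate 120 mm (x) by 60 mm (y) by 12 mm thick (z), about 0.1 kg, carrying two glass slides sunk flush in its top. This point is its centre, half-way up. At the start it lies flat on the bench at any yaw, or is absent. Grip it across its 60 mm width
- cassette3_mid (a point): Slide cassette: flat rigid teal plate 120 mm (x) by 60 mm (y) by 12 mm thick (z), about 0.1 kg, carrying two glass slides sunk flush in its top. This point is its centre, half-way up. At the start it lies flat on the bench at any yaw, or is absent. Grip it across its 60 mm width
- cassette4_mid (a point): Slide cassette: flat rigid teal plate 120 mm (x) by 60 mm (y) by 12 mm thick (z), about 0.1 kg, carrying two glass slides sunk flush in its top. This point is its centre, half-way up. At the start it lies flat on the bench at any yaw, or is absent. Grip it across its 60 mm width
- cassette5_mid (a point): Slide cassette: flat rigid teal plate 120 mm (x) by 60 mm (y) by 12 mm thick (z), about 0.1 kg, carrying two glass slides sunk flush in its top. This point is its centre, half-way up. At the start it lies flat on the bench at any yaw, or is absent. Grip it across its 60 mm width
- oil_bottle: Bystander: amber immersion-oil bottle, 36 mm across, 70 mm tall; origin under its centre. Leave it where it stands
- petri_dish: Bystander: flat petri dish, 90 mm across, 14 mm tall; origin under its centre. Leave it where it stands
- beaker: Bystander: glass beaker, 70 mm across, 90 mm tall; origin under its centre. Leave it where it stands
- stain_jar: Bystander: green glass stain jar, 52 mm across, 75 mm tall; origin under its centre. Leave it where it stands
- cassette1: The same cassette as point cassette1_mid; origin at the centre of its underside
- cassette2: The same cassette as point cassette2_mid; origin at the centre of its underside
- cassette3: The same cassette as point cassette3_mid; origin at the centre of its underside
- cassette4: The same cassette as point cassette4_mid; origin at the centre of its underside
- cassette5: The same cassette as point cassette5_mid; origin at the centre of its underside
- saddle: The same saddle as point saddle_crook; origin midway between its leg ends
Not all that is in view belongs to the job. Leave any black or purple look-alike of the cassette3 alone.

How it is judged:
By the outcome, as a careful person would: the job done as asked, in the order asked, and still so for the second after the job is handed in, with the robot touching nothing.
Of cassette1, cassette2, cassette3, cassette4, cassette5 only 3 to 5 are there at a start; the rules pass over those that are not, and their reading is None.
At some moment in a run one of cassette1, cassette2, cassette3, cassette4, cassette5 may be knocked a few centimetres aside while the robot is not near it.
It also fails if it takes over 210 s, if anything falls off the work surface, if the arm or the gripper's body presses on something with over 40 N, if the wrist force passes 120 N, or if a joint passes its speed limit or range.

ROBOT

A 6-joint arm with a two-finger parallel gripper is mounted at the origin on the work surface. World frame = base frame: x ahead of the robot, y to its left, z up, the work surface at z = 0. Lengths are in m, angles in degrees, forces in N, time in s.
With the tool pointing down it reaches from about 0.35 to 0.875 m from the base axis. Payload 4.2 kg.
Tool frame: the origin (TCP) lies between the finger pads; the fingertips stand 14 mm ahead of it and the grasp point (between the pads) lies 5 mm behind it (ctrl.tcp_to_tips is the distance from the TCP to the fingertips, in m); z points along the fingers, x is the direction in which the jaws open and shut, and the axes are right-handed (so a half turn about z gives the same grasp; the last joint's range is limited). The gripper opens to 85 mm and grips with 20 to 120 N. Pads are 22 mm wide; open, the fingers measure 114 mm over their backs; the gripper's body (76 mm by 85 mm) begins 54 mm behind the grasp point. The pads swing forward as they close: fully open they stand 13 mm farther back than shut.
Start: joints at [88.9, 22.042, 0.453, 0, -68.411, -14.817], TCP at [0.171, 0.601, 0.245] pointing down, gripper open.
Joint ranges: [-179.83, 179.83], [-69.29, 118.12], [-61.27, 80.66], [-181.25, 117.63], [-171.15, -9.14], [-177.46, 177.46]. Speed limits (degrees/s): [159.86, 159.86, 180, 180, 180, 180].

INTERFACE

Orientations are given as a 3x3 rotation matrix whose columns are the frame's x, y, z axes.
In Python, from workcell import ctrl gives the robot as it stands.
- The arm moves only by the shell command python3 -m jog 'ROWS' [OPENING] [FORCE]. ROWS is JSON, one flat list of numbers, 4 for each row, row after row: the shift along the world's x, y, z in cm, then the turn about the world's z in rad. In form: [x, y, z, spin, x, y, z, spin, ...]. A call has 1 to 10 rows; each row is the pose to reach, as a shift and turn from the pose commanded when the call began; what a row does not reach only later rows make up. A row lasts 1/12 s, in which the tool goes at most 41.7 mm and 7.16 degrees, less where a joint would pass 70% of its speed; a pose out of reach is approached as far as the arm can. A call with a gripper value outside its range is refused whole. OPENING is the opening, from -1 (shut) to 1 (fully open), set as the call begins (- or left out, the last holds). The fingers move at their own pace and stop on an object; FORCE is the grip in N (left out, the last holds). Time passes only in rows, so rows that repeat a pose let the fingers close. It gives the time, the measured TCP pose, the force and the opening at its end, in the units of the state.
- ctrl.get_obs(): the state, without advancing time (a new reading comes with each control period).
- ctrl.get_image(name): name is "scene" or "top" or "wrist"; returns a dict with "img" (420x560x3 uint8, blue, green, red), "fx", "fy", "cx", "cy" (pixels), "R" (3x3) and "t" (3): a world point X has camera coordinates R X + t. Camera axes: x right, y down, z forward; pixel columns grow to the right and rows downward; lengths in m; the calibration is good to about 2 mm. A picture is of the moment at which its call begins. There is no depth.
- ctrl.finish_job(): hands the job in, once; it reports no verdict.
The state is a dict: "clock": time; "joint_pos": joint angles; "dq": joint speeds; "joint_efforts": joint torques, N m; "ee_pos": TCP position; "ee_rot": TCP orientation; "force": force on the tool from outside, world axes, zero at the start; "moment": the same for the moment, N m; "width": finger opening in m.
Only numpy, scipy, OpenCV 4.12 (cv2) and the standard library are available. Lean on these libraries where they do the work, as an engineer would, in place of code of your own. Each camera call takes 0.05 s, during which the arm holds its last target. There are 200 camera calls.

## Working session

There is one attempt and no reset: what is moved stays moved. The work goes in short steps, Python scripts to look and compute and a shell command to move; the robot and the scene stay as the last step left them, time stands still between calls to the robot, and variables do not carry over. Pictures are saved under pics/ and viewed, on a budget of 14 in all, crops included, one or two more only if the job needs it, and the job is handed in when it is done.

```bash
ls; mkdir -p pics; cat > h.py <<'E'
import numpy as np, cv2
from workcell import ctrl
def grab(n,save=None):
    d=ctrl.get_image(n)
    for k in("R","t"): d[k]=np.array(d[k],float)
    if save: cv2.imwrite(f"pics/{save}.png",d["img"])
    return d
def cast(d,uv,z):
    uv=np.atleast_2d(np.array(uv,float)); r=np.c_[(uv[:,0]-d["cx"])/d["fx"],(uv[:,1]-d["cy"])/d["fy"],np.ones(len(uv))]@d["R"]
    c=-d["R"].T@d["t"]; s=(z-c[2])/r[:,2]; return c+s[:,None]*r
def proj(d,X):
    p=np.atleast_2d(X)@d["R"].T+d["t"]; return np.c_[d["fx"]*p[:,0]/p[:,2]+d["cx"],d["fy"]*p[:,1]/p[:,2]+d["cy"]]
def tri(d1,p1,d2,p2):
    A=[];b=[]
    for d,p in((d1,p1),(d2,p2)):
        c=-d["R"].T@d["t"]; r=d["R"].T@np.array([(p[0]-d["cx"])/d["fx"],(p[1]-d["cy"])/d["fy"],1]); r/=np.linalg.norm(r)
        M=np.eye(3)-np.outer(r,r); A.append(M); b.append(M@c)
    return np.linalg.lstsq(np.vstack(A),np.hstack(b),rcond=None)[0]
def st():
    o=ctrl.get_obs(); print(round(o["clock"],2),np.round(o["ee_pos"],4),"x-axis yaw",round(float(np.arctan2(o["ee_rot"][1][0],o["ee_rot"][0][0])),4),"F",np.round(o["force"],1),"w",round(o["width"],4),"q",np.round(o["joint_pos"],1))
E
python3 - <<'E'
from h import *
s=grab("scene","scene0");t=grab("top","top0");w=grab("wrist")
for d in(s,t,w): print(np.round(-d["R"].T@d["t"],3),d["fx"],np.round(d["R"],3).tolist())
st()
E
```

```text
pics
[ 1.347 -0.019  1.15 ] 518.4645899183723 [[0.034, 0.999, 0.013], [0.785, -0.019, -0.619], [-0.619, 0.031, -0.785]]
[0.23  0.014 1.369] 419.44963334691363 [[-0.013, -1.0, -0.002], [-0.973, 0.013, -0.231], [0.231, -0.001, -0.973]]
[0.246 0.58  0.375] 348.9112981417007 [[-0.274, -0.962, 0.001], [-0.916, 0.262, 0.305], [-0.293, 0.082, -0.952]]
0.15 [0.1713 0.6006 0.2444] x-axis yaw -1.8487 F [-0.1 -0.1 -0.5] w 0.0853 q [ 88.9  22.1   0.4  -0.  -68.4 -14.8]
```

View pics/top0.png

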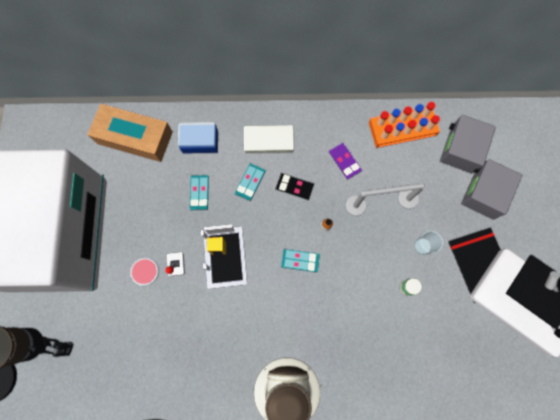

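View pics/scene0.png

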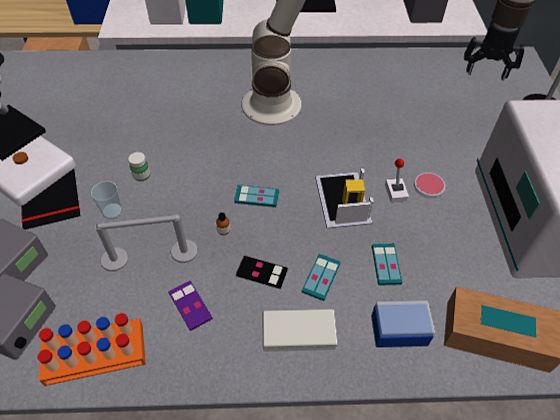

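The top view shows the nest at (225,257), with the yellow saddle at (215,244) and the lever at (172,266). The rail runs from (356,203) to (410,195).

Candidates for a teal cassette:
- **Taken as cassettes (teal):** (199,192), (250,182) and (300,260).
- **Look-alikes, left alone:** black at (295,186) and purple at (345,160).
- **Teal panels on other things, not cassettes:** the brown box at (127,128) and the machine at (77,190).

I'll check the choice in a close crop.

```bash
cat >> h.py <<'E'
def cassettes(d,z=0.012,box=(0.2,0.85,-0.6,0.5)):
    """teal blobs -> hull incl. slides, rect on plane z: centre, yaw of long side, sizes"""
    hsv=cv2.cvtColor(d["img"],cv2.COLOR_BGR2HSV); m=cv2.inRange(hsv,(80,90,70),(100,255,255)); out=[]
    m=cv2.morphologyEx(m,cv2.MORPH_CLOSE,np.ones((5,5),np.uint8))
    for c in cv2.findContours(m,cv2.RETR_EXTERNAL,cv2.CHAIN_APPROX_NONE)[0]:
        if cv2.contourArea(c)<80: continue
        P=cast(d,c[:,0,:],z)[:,:2]; (cx,cy),(a,b),an=cv2.minAreaRect((P*1000).astype(np.float32))
        if a<b: an+=90
        an=(an+90)%180-90
        if box[0]<cx/1e3<box[1] and box[2]<cy/1e3<box[3]: out.append((round(cx/1e3,4),round(cy/1e3,4),round(float(np.radians(an)),3),round(max(a,b)),round(min(a,b)),tuple(int(v) for v in c[:,0].mean(0))))
    return out
E
python3 - <<'E'
from h import *
s=grab("scene");t=grab("top")
for d in(t,s):
    for c in cassettes(d): print(c)
    print()
    hsv=cv2.cvtColor(d["img"],cv2.COLOR_BGR2HSV)
    for nm,m in(("yellow",cv2.inRange(hsv,(20,150,60),(32,255,255))),("red",cv2.inRange(hsv,(0,170,80),(6,255,255))|cv2.inRange(hsv,(174,170,80),(180,255,255)))):
        n,_,sta,cen=cv2.connectedComponentsWithStats(m)
        for i in range(1,n):
            if sta[i,4]>25: print(nm,sta[i],np.round(cen[i],1))
a=cv2.resize(t["img"][170:300,150:330],None,fx=4.4,fy=4.4,interpolation=cv2.INTER_CUBIC)[:, :800]
cv2.imwrite("pics/c1.png",a)
a=cv2.resize(s["img"][150:280,290:450],None,fx=4.6,fy=4.6,interpolation=cv2.INTER_CUBIC)
cv2.imwrite("pics/c2.png",a)
E
```

```text
(0.4005, -0.0314, 1.416, 86, 59, (294, 259))
(0.6524, 0.2887, -0.014, 81, 61, (197, 187))
(0.6839, 0.1085, -0.449, 84, 59, (251, 177))

yellow [208 236  18  19 273] [216.5 244.6]
red [427 102   8   8  46] [430.6 105.6]
red [404 107   8   8  49] [407.6 110.5]
red [381 112   8   8  45] [384.4 115.2]
red [431 115   8   9  48] [434.7 119. ]
red [408 120   8   8  52] [411.8 123.6]
red [385 125   8   8  51] [388.3 128.5]
red [451 233  43  17 184] [472.5 240.6]
red [166 267   7   6  34] [169.  269.5]
(0.6706, 0.114, -0.447, 120, 61, (321, 276))
(0.6369, 0.2861, 0.007, 119, 60, (386, 263))
(0.3995, -0.0505, 1.417, 120, 60, (255, 194))

yellow [342 179  23  25 362] [353.3 189.3]
red [397 159   7   8  44] [399.9 162.4]
red [ 22 206  58  16 163] [ 50.2 213.2]
red [115 313  13  13 124] [121.  319.2]
red [ 77 321  14  13 133] [ 83.7 326.7]
red [ 39 328  14  14 141] [ 45.6 334.4]
red [115 333  14  14 141] [121.8 339.7]
red [ 77 341  14  14 150] [ 83.7 347.8]
red [ 38 349  15  14 151] [ 44.7 355.8]
```

View pics/c1.png

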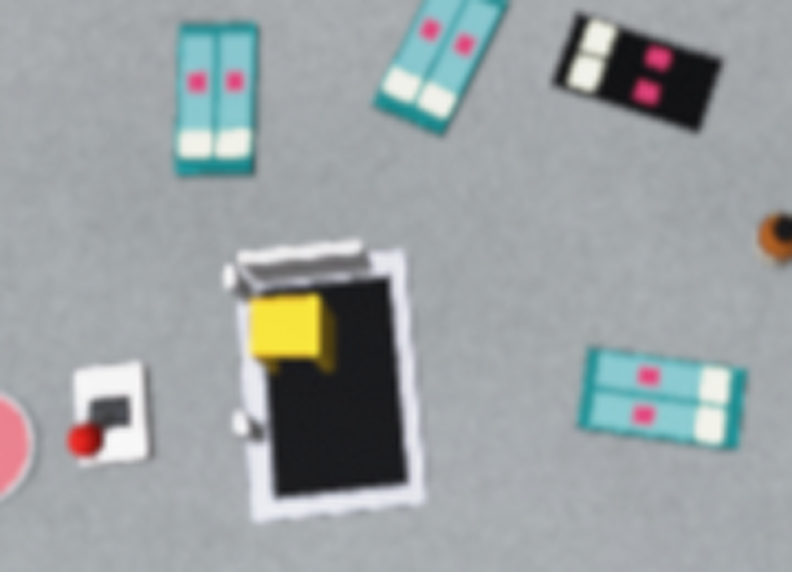

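View pics/c2.png

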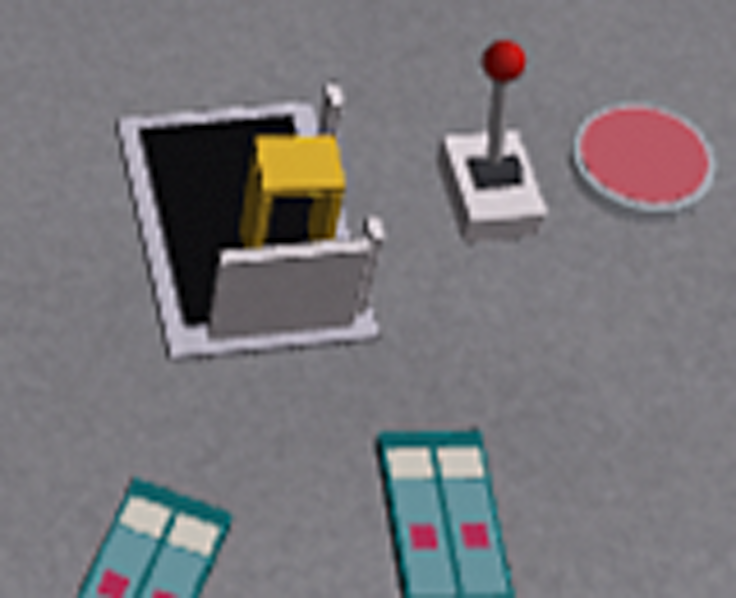

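The crops confirm three teal cassettes and a saddle open towards the far camera, so it is gripped along about world y. The wall is on the world +x side at c1 (300,252). The posts are at c1 (230,278) and (241,423), and the ball is at c1 (85,440).

```bash
python3 - <<'E'
from h import *
s=grab("scene");t=grab("top")
T=lambda u,v:(150+u/4.4,170+v/4.4); S=lambda u,v:(290+u/4.6,150+v/4.6)
print("posts top",cast(t,[T(230,275),T(241,421)],.084).round(4).tolist())
print("posts scene",cast(s,[S(333,92),S(375,230)],.084).round(4).tolist())
print("wall top ends, top",cast(t,[T(240,257),T(363,246)],.084).round(4).tolist())
print("wall top ends, scene",cast(s,[S(222,255),S(368,247)],.084).round(4).tolist())
print("base corners scene",cast(s,[S(120,120),S(175,357),S(378,335)],.008).round(4).tolist())
print("ball",tri(t,(169,269.5),s,(399.9,162.4)).round(4))
print("block top corners(top)",cast(t,[T(75,370),T(145,363),T(150,460),T(80,465)],.025).round(4).tolist())
# yellow bridge top: bright yellow in both
print("saddle top c",cast(t,[T(252,298),T(320,295),T(320,356),T(250,356)],.1).round(4).tolist())
print(cast(s,[S(258,137),S(336,139),S(344,186),S(258,190)],.1).round(4).tolist())
print("tri",tri(t,T(286,326),s,S(299,162)).round(4))
print("rail ends scene/top tri",tri(t,(361,192.5),s,(178,220)).round(4),tri(t,(420,187),s,(99,227)).round(4))
a=cv2.resize(s["img"][200:280,80:220],None,fx=4,fy=4,interpolation=cv2.INTER_CUBIC)
b=cv2.resize(t["img"][170:230,335:445],None,fx=5,fy=5,interpolation=cv2.INTER_CUBIC)[:, :560]
b=cv2.copyMakeBorder(b,0,0,0,max(0,560-b.shape[1]),cv2.BORDER_CONSTANT)
cv2.imwrite("pics/c3.png",cv2.resize(np.vstack([a,b]),(540,598)) if False else np.vstack([a,b])[:600])
E
```

```text
posts top [[0.4797, 0.258, 0.084], [0.3763, 0.2473, 0.084]]
posts scene [[0.3775, 0.2469, 0.084], [0.4856, 0.2574, 0.084]]
wall top ends, top [[0.4926, 0.2513, 0.084], [0.4994, 0.1641, 0.084]]
wall top ends, scene [[0.5019, 0.167, 0.084], [0.498, 0.2516, 0.084]]
base corners scene [[0.3295, 0.1257, 0.008], [0.5182, 0.1447, 0.008], [0.5049, 0.2677, 0.008]]
ball [0.3645 0.3521 0.0986]
block top corners(top) [[0.4219, 0.3807, 0.025], [0.4264, 0.3296, 0.025], [0.3556, 0.3231, 0.025], [0.3527, 0.3736, 0.025]]
saddle top c [[0.4601, 0.2392, 0.1], [0.4616, 0.1918, 0.1], [0.4187, 0.1909, 0.1], [0.4193, 0.2394, 0.1]]
[[0.4267, 0.1942, 0.1], [0.4293, 0.2399, 0.1], [0.4654, 0.2399, 0.1], [0.4673, 0.1898, 0.1]]
tri [0.4411 0.2167 0.0936]
rail ends scene/top tri [ 0.5854 -0.2342  0.1438] [ 0.6013 -0.4181  0.1423]
```

View pics/c3.png

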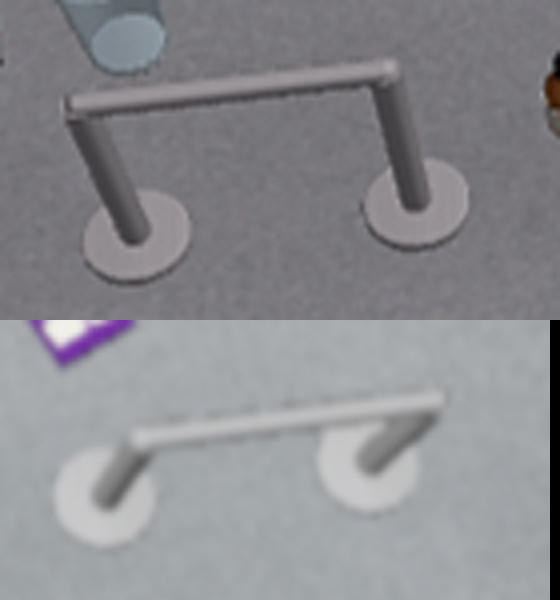

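The rail ends are at c3 (135,440) and (440,400) in the top view, and (390,70) and (75,107) in the scene view. The nest yaw comes out at about 0.098, with the seat at about (0.433, 0.219). The saddle is near (0.442, 0.216). I'll move above the nest for a close look.

```bash
python3 -m jog '[27.1,-38.5,3,0.278,27.1,-38.5,3,0.278,27.1,-38.5,3,0.278,27.1,-38.5,3,0.278,27.1,-38.5,3,0.278,27.1,-38.5,3,0.278,27.1,-38.5,3,0.278,27.1,-38.5,3,0.278,27.1,-38.5,3,0.278,27.1,-38.5,3,0.278]' 1 30
python3 - <<'E'
from h import *
st()
E
```

```text
clock: 1.18
ee_pos: [0.4114, 0.2592, 0.2724]
ee_rot: [[0.001, -1.0, 0.001], [-1.0, -0.001, 0.001], [-0.001, -0.001, -1.0]]
force: [0.1, 1.3, 0.3]
width: 0.0858
1.18 [0.4114 0.2592 0.2724] x-axis yaw -1.57 F [0.1 1.3 0.3] w 0.0858 q [ 51.4   7.2 -15.8   0.  -66.9  38.6]
```

```bash
python3 -m jog '[2.5,-3.7,0,0,2.5,-3.7,0,0,2.5,-3.7,0,0,2.5,-3.7,0,0,2.5,-3.7,0,0]'
python3 - <<'E'
from h import *
st()
w=grab("wrist","w1");s=grab("scene");t=grab("top")
a=cast(s,[(80+385/4,200+72/4),(80+78/4,200+104/4)],.15);b=cast(t,[(335+137/5,170+120/5),(335+440/5,170+80/5)],.15)
print(a.round(4).tolist(),b.round(4).tolist(),((a+b)/4).sum(0).round(4))
E
```

```text
clock: 1.6
ee_pos: [0.4353, 0.2247, 0.2718]
ee_rot: [[0.001, -1.0, -0.0], [-1.0, -0.001, 0.0], [-0.0, 0.0, -1.0]]
force: [-0.2, 0.4, -0.1]
width: 0.0853
1.6 [0.4353 0.2247 0.2718] x-axis yaw -1.5695 F [-0.2  0.4 -0.1] w 0.0853 q [ 46.3   7.6 -15.4  -0.  -67.   43.7]
[[0.5837, -0.2397, 0.15], [0.6032, -0.4194, 0.15]] [[0.5787, -0.2347, 0.15], [0.6014, -0.4199, 0.15]] [ 0.5917 -0.3284  0.15  ]
```

View pics/w1.png

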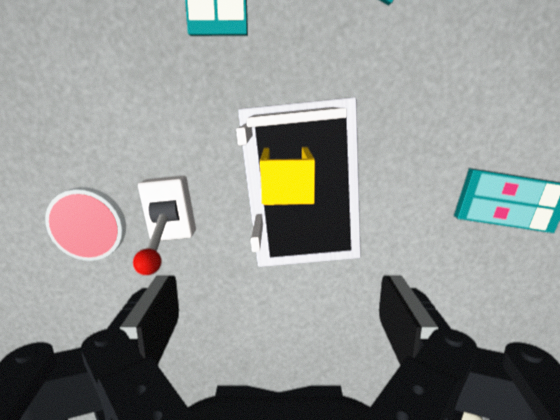

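The wrist view shows the saddle top at (262–314, 159–204), the wall strip from (248,118) to (345,112), the posts at (241,136) and (258,222), the ball at (147,262), and the two jaws clear below. The rail axis is yaw about 0.115, midpoint about (0.592,-0.328).

```bash
python3 - <<'E'
from h import *
w=grab("wrist");c=-w["R"].T@w["t"];print(c.round(4))
hsv=cv2.cvtColor(w["img"],cv2.COLOR_BGR2HSV)
m=cv2.inRange(hsv,(20,150,225),(35,255,255)); k=cv2.findContours(m,0,1)[0]; k=max(k,key=cv2.contourArea)
for z in(.095,.1,.105):
    P=cast(w,k[:,0],z)[:,:2]*1000; print(z,cv2.minAreaRect(P.astype(np.float32)))
print("wall top corners",cast(w,[(248,123),(345,118),(345,110),(248,115)],.084).round(4).tolist())
print("floor black corners",cast(w,[(353,250),(347,118),(270,255)],.017).round(4).tolist())
print("base",cast(w,[(239,109),(355,98),(359,257),(259,265)],.008).round(4).tolist())
a=cv2.resize(w["img"][85:275,225:375],None,fx=3.1,fy=3.1,interpolation=cv2.INTER_CUBIC);cv2.imwrite("pics/c4.png",a)
E
```

```text
[0.5124 0.2256 0.4025]
0.095 ((441.5950012207031, 217.51829528808594), (39.61931228637695, 47.602420806884766), 0.14751100540161133)
0.1 ((442.74609375, 217.64947509765625), (38.97517013549805, 46.828468322753906), 0.14831769466400146)
0.105 ((443.8965148925781, 217.78070068359375), (38.33102035522461, 46.05451583862305), 0.1475500464439392)
wall top corners [[0.4924, 0.2528, 0.084], [0.4969, 0.167, 0.084], [0.5037, 0.1674, 0.084], [0.4993, 0.2526, 0.084]]
floor black corners [[0.3401, 0.1358, 0.017], [0.4937, 0.1526, 0.017], [0.3332, 0.2357, 0.017]]
base [[0.5024, 0.2687, 0.008], [0.5141, 0.1435, 0.008], [0.3266, 0.1256, 0.008], [0.3154, 0.2497, 0.008]]
```

View pics/c4.png

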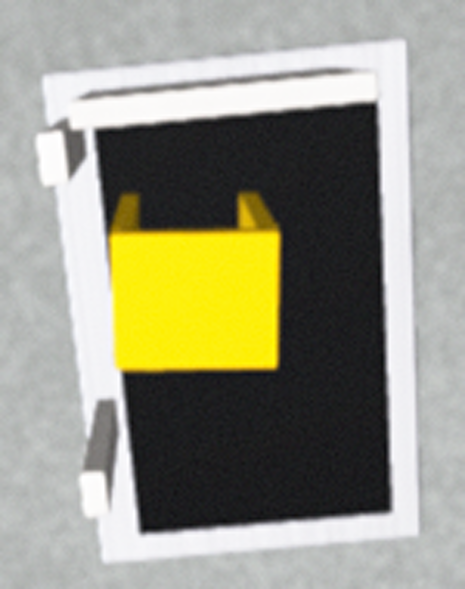

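```bash
python3 -m jog '[0.7,-0.7,0,0,0.7,-0.7,-4,0,0.7,-0.7,-8,0,0.7,-0.7,-12,0,0.7,-0.7,-12,0,0.7,-0.7,-12,0]' 1 30
python3 - <<'E'
from h import *
w=grab("wrist");print(cast(w,[(0,0)],0).shape)
E
```

```text
clock: 2.3
ee_pos: [0.4425, 0.2163, 0.1509]
ee_rot: [[0.001, -1.0, -0.003], [-1.0, -0.001, -0.004], [0.004, 0.003, -1.0]]
force: [0.8, 0.1, 0.9]
width: 0.0853
(1, 3)
```

```bash
python3 -m jog '[0,0.1,-3,0,0,0.1,-6,0,0,0.1,-8.6,0,0,0.1,-8.6,0,0,0.1,-8.6,0]' && python3 -m jog '[0,0,0,0,0,0,0,0,0,0,0,0,0,0,0,0,0,0,0,0,0,0,0,0,0,0,0,0,0,0,0,0,0,0,0,0,0,0,0,0]' -1 30
```

```text
clock: 2.77
ee_pos: [0.4441, 0.219, 0.0676]
ee_rot: [[0.001, -1.0, 0.002], [-1.0, -0.001, 0.001], [-0.001, -0.002, -1.0]]
force: [-0.1, -0.1, 0.3]
width: 0.0854
clock: 3.6
ee_pos: [0.4438, 0.2189, 0.0679]
ee_rot: [[0.001, -1.0, 0.003], [-1.0, -0.001, 0.002], [-0.002, -0.003, -1.0]]
force: [-0.9, -0.5, 7.6]
width: 0.0474
```

```bash
python3 -m jog '[0,0,2,0,0,0,4,0,0,0,8,0,0,0,12,0,0,0,16,0,0,0,19,0,0,0,19,0]' && python3 -m jog '[1,-4,0,-0.12,2,-8,0,-0.24,3,-12,0,-0.36,4,-16,0,-0.48,5,-20,0,-0.6,6,-24,0,-0.72,7,-28,0,-0.84,8,-32,0,-0.96,9,-36,0,-1.08,10,-40,0,-1.2]' && python3 -m jog '[1,-4,0,-0.12,2,-8,0,-0.24,4.8,-14.7,0,-0.259,4.8,-14.7,0,-0.259,4.8,-14.7,0,-0.259,4.8,-14.7,0,-0.259,4.8,-14.7,0,-0.259]'
python3 - <<'E'
from h import *
st(); w=grab("wrist","w2")
E
```

```text
clock: 4.18
ee_pos: [0.4455, 0.2198, 0.2637]
ee_rot: [[0.001, -1.0, 0.013], [-1.0, -0.001, 0.009], [-0.009, -0.013, -1.0]]
force: [1.5, 0.8, -0.9]
width: 0.0477
clock: 5.02
ee_pos: [0.5423, -0.184, 0.2554]
ee_rot: [[-0.934, -0.357, -0.001], [-0.357, 0.934, 0.001], [0.0, 0.001, -1.0]]
force: [0.6, 1.1, -2.1]
width: 0.0478
clock: 5.6
ee_pos: [0.5901, -0.3286, 0.2548]
ee_rot: [[-0.994, -0.111, -0.002], [-0.111, 0.994, 0.001], [0.002, 0.001, -1.0]]
force: [0.4, 0.4, -1.6]
width: 0.0475
5.6 [ 0.5901 -0.3286  0.2548] x-axis yaw -3.0299 F [ 0.4  0.4 -1.6] w 0.0475 q [-15.4  26.8   9.3  -0.  -72.7  21.8]
```

View pics/w2.png

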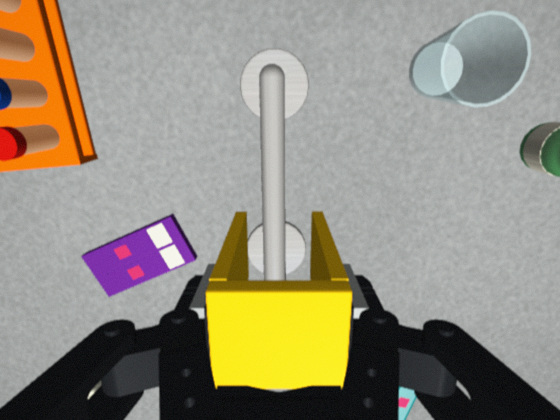

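The saddle is lined up above the bar, with the legs at columns 240–318 and the bar at about 273, so it is about 3 mm off in x. I'll lower it.

```bash
python3 -m jog '[0.3,0,0,0,0.3,0,-3,0,0.3,0,-6,0,0.3,0,-9.5,0,0.3,0,-9.5,0,0.3,0,-9.5,0]' && python3 -m jog '[0,0,-0.4,0,0,0,-0.8,0,0,0,-1.2,0,0,0,-1.6,0,0,0,-1.6,0]'
```

```text
clock: 6.15
ee_pos: [0.593, -0.3278, 0.1598]
ee_rot: [[-0.994, -0.113, -0.004], [-0.113, 0.994, 0.001], [0.004, 0.001, -1.0]]
force: [0.2, 0.0, 0.1]
width: 0.0475
clock: 6.57
ee_pos: [0.5935, -0.3289, 0.1445]
ee_rot: [[-0.994, -0.112, -0.0], [-0.112, 0.994, 0.0], [0.0, 0.0, -1.0]]
force: [0.6, 0.2, -1.5]
width: 0.0479
```

```bash
for i in 1 2 3; do python3 -m jog '[0,0,-0.2,0,0,0,-0.3,0,0,0,-0.3,0]' | egrep 'ee_pos|force'; done
```

```text
ee_pos: [0.5936, -0.329, 0.1417]
force: [0.3, 0.5, -2.4]
ee_pos: [0.5935, -0.3289, 0.1385]
force: [-1.0, 0.8, -0.8]
ee_pos: [0.5939, -0.3291, 0.1365]
force: [-0.1, 0.7, 2.7]
```

```bash
python3 -m jog '[0,0,-0.1,0,0,0,-0.1,0]' | egrep 'ee_pos|force'; python3 -m jog '[0,0,0,0,0,0,0,0,0,0,0,0,0,0,0,0,0,0,0,0,0,0,0,0]' 1 | egrep 'ee_pos|force|width';  python3 -m jog '[0,0,2,0,0,0,5,0,0,0,9,0,0,0,12,0,0,0,12,0,0,0,12,0]' | egrep 'ee_pos|force'
python3 - <<'E'
from h import *
w=grab("wrist","w3");s=grab("scene");[print(c) for c in cassettes(s)]
a=cv2.resize(s["img"][180:280,80:220],(560,400));cv2.imwrite("pics/w3.png",a)
E
```

```text
ee_pos: [0.5939, -0.3291, 0.1365]
force: [-1.7, 1.4, 6.5]
ee_pos: [0.5937, -0.329, 0.1345]
force: [-0.1, -0.8, 0.4]
width: 0.0855
ee_pos: [0.5946, -0.3293, 0.2577]
force: [0.3, -0.2, -0.7]
(0.6706, 0.114, -0.447, 120, 61, (321, 276))
(0.6369, 0.2861, 0.007, 119, 60, (386, 263))
(0.3995, -0.0505, 1.418, 120, 60, (255, 194))
```

View pics/w3.png

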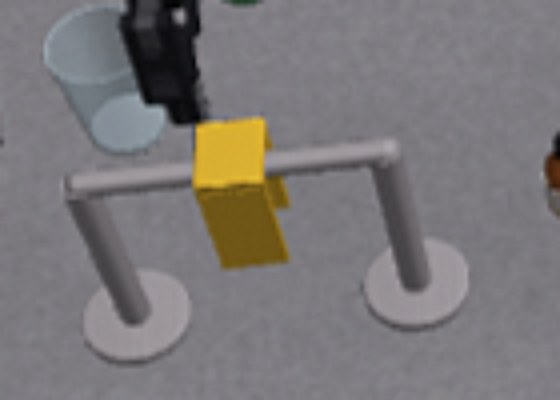

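The saddle hangs astride the bar, the right way up and near its middle. The floor height is about 12 mm, from the contact. Next is cassette C at (0.40,-0.05).

```bash
python3 -m jog '[-2.4,3.4,0,-0.04,-4.8,6.8,0,-0.08,-7.2,10.2,0,-0.12,-9.6,13.6,0,-0.16,-12,17,0,-0.2,-14.4,20.4,0,-0.24,-16.8,23.8,-2,-0.265,-19.5,27.9,-5,-0.265,-19.5,27.9,-8,-0.265,-19.5,27.9,-8,-0.265]' 1 30 |grep pos
cat >> h.py <<'E'
def teal(d,z,amin=1500,box=None):
    """top face by teal+slides mask in the wrist view"""
    hsv=cv2.cvtColor(d["img"],cv2.COLOR_BGR2HSV); m=cv2.inRange(hsv,(78,60,60),(100,255,255))
    m=cv2.morphologyEx(m,cv2.MORPH_CLOSE,np.ones((7,7),np.uint8))
    for c in cv2.findContours(m,0,1)[0]:
        if cv2.contourArea(c)<amin: continue
        P=cast(d,c[:,0],z)[:,:2]*1000; (x,y),(a,b),an=cv2.minAreaRect(P.astype(np.float32))
        if a<b: an+=90
        print("c",round(x,1),round(y,1),"size",round(max(a,b),1),round(min(a,b),1),"yaw",round(float(np.radians((an+90)%180-90)),3),"px",cv2.boundingRect(c))
E
python3 - <<'E'
from h import *
st(); w=grab("wrist","w4"); teal(w,.012)
E
```

```text
ee_pos: [0.3909, -0.0494, 0.1686]
9.42 [ 0.3909 -0.0494  0.1686] x-axis yaw 2.9901 F [-1.2 -0.3 -0.7] w 0.0856 q [ 16.6   4.3 -35.7  -0.2 -50.8 -25.1]
c 399.5 -48.5 size 120.3 60.4 yaw 1.419 px (227, 126, 75, 137)
```

View pics/w4.png

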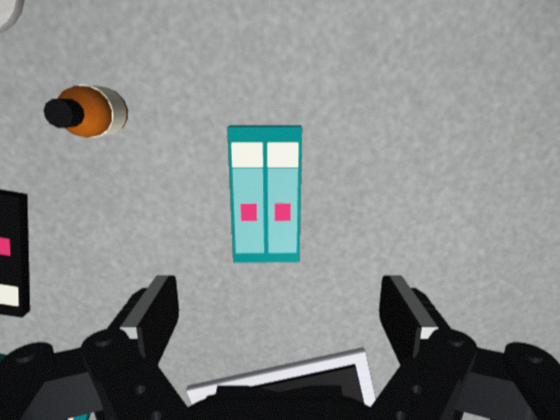

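The cassette is centred between the jaws at px (264,194), 120×60 mm, yaw as planned. I'll descend and grip.

```bash
python3 -m jog '[0.8,0.1,-3,0,0.8,0.1,-6,0,0.8,0.1,-9,0,0.8,0.1,-12,0,0.8,0.1,-13.5,0,0.8,0.1,-14.5,0,0.8,0.1,-15,0,0.8,0.1,-15,0,0.8,0.1,-15,0]' | egrep 'pos|force'; python3 -m jog '[0,0,0,0,0,0,0,0,0,0,0,0,0,0,0,0,0,0,0,0,0,0,0,0,0,0,0,0,0,0,0,0]' -1 35 |egrep 'pos|force|width'
```

```text
ee_pos: [0.408, -0.0492, 0.0252]
force: [0.3, 0.5, 0.4]
ee_pos: [0.4075, -0.0489, 0.0261]
force: [-1.9, -0.7, 10.6]
width: -0.0003
```

It closed above the plate. The previous call had not settled, so I ended up about 1 cm high. I'll raise, open, settle and measure again.

```bash
python3 -m jog '[0,0,3,0,0,0,7,0,-0.8,0,7,0,-0.8,0,7,0,-0.8,0,7,0,-0.8,0,7,0,-0.8,0,7,0,-0.8,0,7,0]' 1 35 | egrep 'pos|force|width'
python3 - <<'E'
from h import *
st(); w=grab("wrist"); teal(w,.012)
s=grab("scene"); [print(c) for c in cassettes(s)]
E
```

```text
ee_pos: [0.3984, -0.0491, 0.094]
force: [0.0, -0.2, 0.5]
width: 0.0852
11.55 [ 0.3984 -0.0491  0.094 ] x-axis yaw 2.9886 F [ 0.  -0.2  0.5] w 0.0852 q [ 16.4  11.7 -41.2   0.  -37.3 -25.2]
c 399.3 -48.7 size 121.0 60.4 yaw 1.418 px (225, 131, 101, 177)
(0.6706, 0.114, -0.447, 120, 61, (321, 276))
(0.6362, 0.2861, 0.007, 120, 60, (386, 263))
(0.3995, -0.0505, 1.418, 120, 60, (255, 194))
```

```bash
python3 -m jog '[0.1,0,-3,0,0.1,0,-5.5,0,0.1,0,-7,0,0.1,0,-7.8,0,0.1,0,-7.8,0,0.1,0,-7.8,0]' | egrep 'pos|force'; python3 -m jog '[0,0,0,0,0,0,0,0,0,0,0,0,0,0,0,0,0,0,0,0,0,0,0,0,0,0,0,0,0,0,0,0]' -1 35 |egrep 'pos|force|width'
```

```text
ee_pos: [0.3996, -0.0491, 0.0163]
force: [-0.1, 0.4, 0.5]
ee_pos: [0.4003, -0.0489, 0.0179]
force: [-1.5, -0.1, 5.5]
width: 0.0585
```

Gripped, at width 58.5 mm. Now I'll lift, carry it to just off the corner and turn.

```bash
python3 -m jog '[0,0,2,0,0,0,6,0,0,0,10,0,0.2,2.4,12,-0.12,0.4,4.8,12,-0.24,0.6,7.2,12,-0.36,0.8,9.6,12,-0.48,1.1,12,12,-0.6,1.4,14.4,12,-0.72,1.6,16.8,12,-0.84]' |egrep 'pos|width'; python3 -m jog '[0.3,2.4,0,-0.12,0.6,4.8,0,-0.24,0.9,7.2,0,-0.36,1.2,9.2,0,-0.484,1.2,9.2,0,-0.484,1.2,9.2,0,-0.484,1.2,9.2,0,-0.484]'  |egrep 'pos|width'
python3 - <<'E'
from h import *
st()
E
```

```text
ee_pos: [0.4156, 0.1202, 0.1374]
width: 0.0584
ee_pos: [0.4271, 0.2104, 0.1368]
width: 0.0583
14.23 [0.4271 0.2104 0.1368] x-axis yaw 1.6656 F [ 0.8  0.5 -1.1] w 0.0583 q [  45.8   14.3  -28.6   -0.   -47.1 -130.4]
```

```bash
python3 -m jog '[0,0,-3,0,0,0,-6,0,0,0,-8.5,0,0,0,-10,0,0,0,-10,0,0,0,-10,0]' |egrep 'pos|force'; for i in 1 2 3 4; do python3 -m jog '[0,0,-0.1,0,0,0,-0.2,0,0,0,-0.2,0]' | egrep 'pos|force'; done
```

```text
ee_pos: [0.4274, 0.2099, 0.0366]
force: [1.0, 0.6, -0.6]
ee_pos: [0.4282, 0.2113, 0.0359]
force: [-1.1, -0.8, -0.7]
ee_pos: [0.4277, 0.211, 0.033]
force: [0.7, -0.6, -0.9]
ee_pos: [0.4276, 0.2109, 0.0306]
force: [0.3, -0.3, -0.8]
ee_pos: [0.4277, 0.211, 0.0302]
force: [-3.4, -2.0, 12.0]
```

```bash
python3 -m jog '[0,0,0.1,0,0.2,0.02,0.1,0,0.4,0.04,0.1,0,0.4,0.04,0.1,0]' | egrep 'pos|force'; for i in 1 2 3 4; do python3 -m jog '[0.1,0.01,0,0,0.1,0.01,0,0,0.1,0.01,0,0]' | egrep 'pos|force'; done
```

```text
ee_pos: [0.4316, 0.2112, 0.0302]
force: [-2.8, -0.7, 6.9]
ee_pos: [0.4323, 0.2111, 0.0302]
force: [-3.0, -1.3, 7.6]
ee_pos: [0.4332, 0.2112, 0.0302]
force: [-4.7, -1.1, 8.9]
ee_pos: [0.4342, 0.2112, 0.0302]
force: [-4.3, -1.1, 8.6]
ee_pos: [0.4347, 0.2112, 0.0302]
force: [-5.7, 0.1, 9.5]
```

```bash
for i in 1 2 3 4; do python3 -m jog '[0.1,0.01,0.02,0,0.1,0.01,0.02,0,0.1,0.01,0.02,0]' | egrep 'pos|force'; done
```

```text
ee_pos: [0.4348, 0.2111, 0.0302]
force: [-9.7, 2.0, 9.8]
ee_pos: [0.4349, 0.2111, 0.0302]
force: [-12.5, 3.8, 10.6]
ee_pos: [0.435, 0.211, 0.0302]
force: [-16.4, 5.5, 11.2]
ee_pos: [0.4351, 0.211, 0.0302]
force: [-18.3, 6.8, 12.7]
```

Contact with the +x fence came at x≈0.4348, as predicted. I'll ease off and push +y.

```bash
python3 -m jog '[-0.4,-0.02,0,0,-0.42,0.2,0,0,-0.45,0.5,0,0,-0.45,0.5,0,0]' | egrep 'pos|force'; for i in 1 2 3 4 5; do python3 -m jog '[-0.01,0.1,0,0,-0.01,0.1,0,0,-0.01,0.1,0,0]' | egrep 'pos|force'; done
```

```text
ee_pos: [0.4342, 0.2163, 0.0303]
force: [-5.7, -1.7, 5.6]
ee_pos: [0.4341, 0.2168, 0.0303]
force: [-4.4, -3.5, 5.5]
ee_pos: [0.4341, 0.2176, 0.0303]
force: [-2.8, -4.5, 4.9]
ee_pos: [0.434, 0.2185, 0.0303]
force: [-4.0, -4.7, 4.5]
ee_pos: [0.4339, 0.2193, 0.0303]
force: [-3.1, -5.9, 5.1]
ee_pos: [0.4339, 0.2195, 0.0303]
force: [0.2, -8.5, 5.0]
```

```bash
python3 -m jog '[-0.01,0.15,0,0,-0.01,0.15,0,0]' | egrep 'pos|force'; python3 -m jog '[0.2,0,0,0,0.2,0,0,0,0.2,0,0,0]' | egrep 'pos|force';  python3 -m jog '[0.1,0,0,0,0.1,0,0,0]' | egrep 'pos|force'
```

```text
ee_pos: [0.4338, 0.2196, 0.0303]
force: [3.2, -13.0, 7.0]
ee_pos: [0.434, 0.2195, 0.0303]
force: [-5.8, -9.3, 10.9]
ee_pos: [0.434, 0.2195, 0.0302]
force: [-10.2, -7.4, 13.7]
```

Flush against both fences at TCP (0.4340,0.2195). I'll release, rise and go for cassette B, re-measured first.

```bash
python3 -m jog '[0,0,0,0,0,0,0,0,0,0,0,0,0,0,0,0,0,0,0,0,0,0,0,0]' 1 |egrep 'pos|force|width'; python3 -m jog '[0,0,2,0,0,0,5,0,0,0,9,0,0,0,13,0,0,0,17,0,0,0,17,0,0,0,17,0]' |egrep 'pos|force'
python3 - <<'E'
from h import *
st(); w=grab("wrist","w5"); teal(w,.0245)
s=grab("scene"); [print(c) for c in cassettes(s)]
E
```

```text
ee_pos: [0.438, 0.2241, 0.0306]
force: [-0.9, -0.3, 0.7]
width: 0.085
ee_pos: [0.4386, 0.2248, 0.2033]
force: [0.1, -0.8, -1.1]
21.32 [0.4386 0.2248 0.2033] x-axis yaw 1.6647 F [ 0.1 -0.8 -1.1] w 0.0855 q [  46.1   11.2  -21.5    0.   -56.9 -130.7]
c 640.3 135.7 size 83.5 44.5 yaw -0.442 px (157, 324, 55, 72)
c 615.5 285.1 size 107.4 58.7 yaw 0.006 px (286, 308, 66, 83)
c 432.4 219.4 size 121.4 60.7 yaw 0.097 px (236, 112, 71, 132)
(0.6706, 0.114, -0.447, 120, 61, (321, 276))
(0.6369, 0.2861, 0.007, 119, 60, (386, 263))
(0.3978, 0.2181, 0.093, 73, 60, (350, 192))
```

View pics/w5.png

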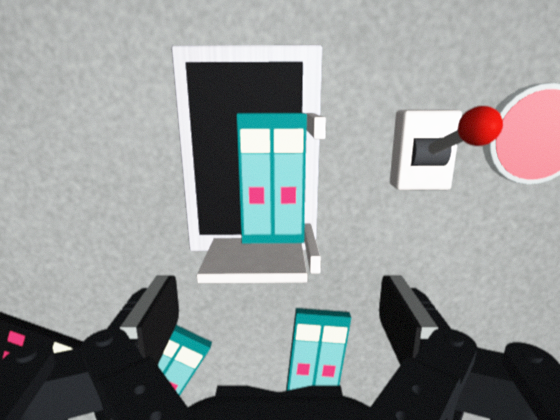

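Cassette 1 sits square in the corner at px (236–307, 112–244). Next is cassette A at (0.637,0.286).

```bash
python3 -m jog '[4,1.2,0,-0.087,8,2.4,0,-0.087,12,3.6,0,-0.087,16,4.9,-3,-0.087,19.8,6.1,-7,-0.087,19.8,6.1,-10,-0.087,19.8,6.1,-10,-0.087,19.8,6.1,-10,-0.087,19.8,6.1,-10,-0.087]' 1 35 |grep pos
python3 - <<'E'
from h import *
st(); w=grab("wrist"); teal(w,.012)
E
```

```text
ee_pos: [0.635, 0.2842, 0.0993]
22.17 [0.635  0.2842 0.0993] x-axis yaw 1.578 F [-0.2 -0.2  0.6] w 0.0852 q [  37.4   35.6    1.4    0.   -56.  -127. ]
c 668.9 115.9 size 126.6 65.3 yaw -0.447 px (0, 173, 109, 179)
c 635.4 287.9 size 121.0 60.4 yaw 0.005 px (236, 132, 98, 173)
```

```bash
python3 -m jog '[0.05,0.35,-3,0,0.05,0.35,-6,0,0.05,0.35,-7.5,0,0.05,0.35,-8.3,0,0.05,0.35,-8.3,0,0.05,0.35,-8.3,0]' | egrep 'pos|force'; python3 -m jog '[0,0,0,0,0,0,0,0,0,0,0,0,0,0,0,0,0,0,0,0,0,0,0,0,0,0,0,0,0,0,0,0]' -1 35 |egrep 'pos|force|width'
```

```text
ee_pos: [0.637, 0.289, 0.0202]
force: [0.5, -0.9, 0.4]
ee_pos: [0.6371, 0.2888, 0.0205]
force: [-0.9, 0.4, 6.2]
width: 0.0574
```

```bash
python3 -m jog '[0,0,2,0,0,0,6,0,0,0,10,0,0,0,14,0,-4,-1.5,14,0.04,-8,-3,14,0.087,-12,-4.5,14,0.087,-16,-6,14,0.087,-20.7,-7.6,14,0.087,-20.7,-7.6,14,0.087]' |egrep 'pos|width'; python3 -m jog '[0,0,0,0,0,0,0,0]'  |egrep 'pos|width'
python3 - <<'E'
from h import *
st()
E
```

```text
ee_pos: [0.4234, 0.2086, 0.1576]
width: 0.0567
ee_pos: [0.4293, 0.2125, 0.159]
width: 0.0571
24.38 [0.4293 0.2125 0.159 ] x-axis yaw 1.6656 F [ 0.4  0.4 -1. ] w 0.0571 q [  45.8   12.8  -26.7    0.   -50.2 -130.4]
```

```bash
python3 -m jog '[0,0,-3,0,0,0,-6,0,0,0,-9,0,0,0,-10.9,0,0,0,-10.9,0,0,0,-10.9,0]' |egrep 'pos|force'; for i in 1 2 3; do python3 -m jog '[0,0,-0.1,0,0,0,-0.2,0,0,0,-0.2,0]' | egrep 'pos|force'; done
```

```text
ee_pos: [0.4302, 0.2127, 0.0481]
force: [-0.3, 0.2, 0.1]
ee_pos: [0.4299, 0.2128, 0.0477]
force: [0.6, -0.5, -1.2]
ee_pos: [0.4292, 0.2123, 0.0449]
force: [-0.1, -0.7, -0.9]
ee_pos: [0.429, 0.2121, 0.0425]
force: [-0.1, -0.0, -0.7]
```

```bash
for i in 1 2 3; do python3 -m jog '[0,0,-0.1,0,0,0,-0.1,0]' | egrep 'pos|force'; done
```

```text
ee_pos: [0.4292, 0.2122, 0.0417]
force: [-0.2, -0.9, 1.1]
ee_pos: [0.4292, 0.2122, 0.0415]
force: [-1.5, -0.5, 6.8]
ee_pos: [0.4292, 0.2122, 0.0413]
force: [-3.9, -1.0, 15.3]
```

```bash
python3 -m jog '[0,0,0.15,0,0.2,0.02,0.15,0,0.4,0.04,0.15,0,0.4,0.04,0.15,0]' | egrep 'pos|force'; for i in 1 2 3 4 5; do python3 -m jog '[0.15,0.01,0,0,0.15,0.01,0,0,0.15,0.01,0,0]' | egrep 'pos|force'; done
```

```text
ee_pos: [0.4329, 0.2122, 0.0415]
force: [-2.7, -1.1, 8.0]
ee_pos: [0.4337, 0.2121, 0.0414]
force: [-5.8, 0.6, 9.2]
ee_pos: [0.4338, 0.212, 0.0413]
force: [-11.9, 3.1, 12.0]
ee_pos: [0.4339, 0.212, 0.0413]
force: [-16.7, 6.0, 16.2]
ee_pos: [0.434, 0.2118, 0.0412]
force: [-22.0, 8.3, 18.7]
ee_pos: [0.4341, 0.2117, 0.0412]
force: [-27.3, 10.4, 21.5]
```

Contact with the x fence. I'll ease off and push y.

```bash
python3 -m jog '[-0.6,-0.03,0.1,0,-0.62,0.2,0.1,0,-0.65,0.5,0.1,0,-0.65,0.5,0.1,0]' | egrep 'pos|force'; for i in 1 2 3 4 5 6; do python3 -m jog '[-0.01,0.15,0,0,-0.01,0.15,0,0,-0.01,0.15,0,0]' | egrep 'pos|force'; done
```

```text
ee_pos: [0.4332, 0.2174, 0.0416]
force: [-5.9, 1.3, 4.8]
ee_pos: [0.4332, 0.2182, 0.0416]
force: [-4.0, -2.6, 5.0]
ee_pos: [0.4331, 0.2191, 0.0416]
force: [-3.7, -4.0, 4.9]
ee_pos: [0.433, 0.2193, 0.0416]
force: [-1.3, -9.1, 6.8]
ee_pos: [0.4329, 0.2195, 0.0416]
force: [2.4, -14.2, 7.8]
ee_pos: [0.4328, 0.2196, 0.0416]
force: [5.1, -19.8, 8.2]
ee_pos: [0.4328, 0.2198, 0.0416]
force: [8.6, -24.6, 8.7]
```

```bash
python3 -m jog '[0.2,-0.4,0,0,0.3,-0.4,0,0,0.3,-0.4,0,0]' | egrep 'pos|force';  python3 -m jog '[0.15,0,0,0,0.15,0,0,0,0.15,0,0,0]' | egrep 'pos|force'; python3 -m jog '[0.15,0,0,0,0.15,0,0,0,0.15,0,0,0]' | egrep 'pos|force'
```

```text
ee_pos: [0.4332, 0.2191, 0.0414]
force: [-9.8, -5.2, 11.3]
ee_pos: [0.4333, 0.219, 0.0414]
force: [-15.5, -3.1, 15.2]
ee_pos: [0.4334, 0.219, 0.0413]
force: [-20.4, -0.7, 17.2]
```

```bash
python3 -m jog '[0,0,0,0,0,0,0,0,0,0,0,0,0,0,0,0,0,0,0,0,0,0,0,0]' 1 |egrep 'pos|force|width'; python3 -m jog '[0,0,2,0,0,0,5,0,0,0,9,0,0,0,13,0,0,0,16,0,0,0,16,0,0,0,16,0]' |egrep 'pos|force'
python3 - <<'E'
from h import *
st(); w=grab("wrist","w6"); teal(w,.0365)
s=grab("scene"); [print(c) for c in cassettes(s)]
E
```

```text
ee_pos: [0.4401, 0.2233, 0.042]
force: [-0.2, 0.3, -1.2]
width: 0.0854
ee_pos: [0.4403, 0.2238, 0.2041]
force: [0.2, 0.8, -0.4]
31.38 [0.4403 0.2238 0.2041] x-axis yaw 1.6643 F [ 0.2  0.8 -0.4] w 0.0854 q [  45.8   11.2  -21.3   -0.   -57.2 -130.5]
c 631.5 137.9 size 83.5 43.2 yaw -0.436 px (157, 323, 56, 74)
c 432.1 219.6 size 120.9 61.1 yaw 0.098 px (236, 111, 74, 136)
(0.6706, 0.114, -0.447, 120, 61, (321, 276))
(0.3923, 0.2213, 0.089, 83, 61, (351, 191))
```

View pics/w6.png

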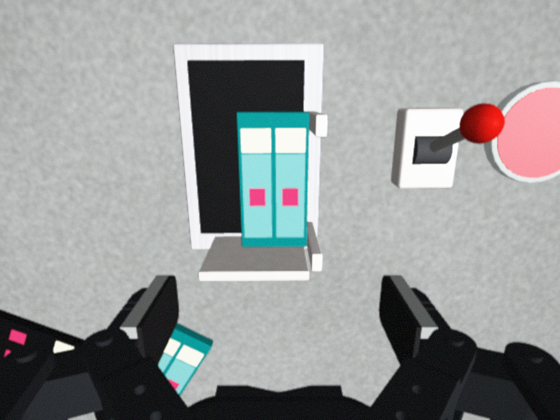

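Two cassettes are stacked, and the top one is square in the corner. Next is cassette B, which hasn't moved.

```bash
python3 -m jog '[3.3,-1.6,0,-0.1,6.6,-3.2,0,-0.2,9.9,-4.7,0,-0.3,13.2,-6.3,0,-0.4,16.5,-7.9,0,-0.5,19.8,-9.5,-3,-0.54,23,-11,-7,-0.54,23,-11,-10.5,-0.54,23,-11,-10.5,-0.54,23,-11,-10.5,-0.54]' 1 35 |grep pos;python3 -m jog '[0,0,0,0,0,0,0,0]'  |egrep 'pos|width'
python3 - <<'E'
from h import *
st(); w=grab("wrist"); teal(w,.012)
E
```

```text
ee_pos: [0.6667, 0.1112, 0.0905]
ee_pos: [0.6703, 0.1139, 0.0992]
width: 0.0853
32.48 [0.6703 0.1139 0.0992] x-axis yaw 1.1261 F [-0.8 -0.4 -0.9] w 0.0853 q [ 2.330e+01  3.410e+01 -1.500e+00  1.000e-01 -5.420e+01 -1.388e+02]
c 669.9 115.5 size 121.2 60.4 yaw -0.446 px (232, 129, 98, 174)
```

```bash
python3 -m jog '[0,0.1,-3,0,0,0.1,-6,0,0,0.1,-7.5,0,0,0.1,-8.3,0,0,0.1,-8.3,0,0,0.1,-8.3,0,0,0.1,-8.3,0]' | egrep 'pos|force'; python3 -m jog '[0,0,0,0,0,0,0,0,0,0,0,0,0,0,0,0,0,0,0,0,0,0,0,0,0,0,0,0,0,0,0,0]' -1 35 |egrep 'pos|force|width'
```

```text
ee_pos: [0.671, 0.1149, 0.0167]
force: [1.2, 0.7, 0.5]
ee_pos: [0.6704, 0.1144, 0.0159]
force: [-0.9, 0.7, 6.2]
width: 0.0584
```

```bash
python3 -m jog '[0,0,2,0,0,0,6,0,0,0,10,0,0,0,14,0,-3.5,1.4,14,0.08,-7,2.8,14,0.16,-10.5,4.2,14,0.24,-14,5.6,14,0.32,-17.5,7,14,0.4,-21,8.5,14,0.5]' |egrep 'pos|width'; python3 -m jog '[-3.2,1.4,0,0.039,-3.2,1.4,0,0.039,-3.2,1.4,0,0.039,-3.2,1.4,0,0.039]'  |egrep 'pos|width'
python3 - <<'E'
from h import *
st()
E
```

```text
ee_pos: [0.4575, 0.1989, 0.1537]
width: 0.0583
ee_pos: [0.4277, 0.2134, 0.1543]
width: 0.0582
34.95 [0.4277 0.2134 0.1543] x-axis yaw 1.664 F [-0.1 -0.5 -1.2] w 0.0582 q [  46.    13.1  -27.1    0.   -49.7 -130.7]
```

```bash
python3 -m jog '[0,0,-3,0,0,0,-6,0,0,0,-9,0,0,0,-9.5,0,0,0,-9.5,0,0,0,-9.5,0]' |egrep 'pos|force'; for i in 1 2 ; do python3 -m jog '[0,0,-0.1,0,0,0,-0.2,0,0,0,-0.2,0]' | egrep 'pos|force'; done;  for i in 1 2 3; do python3 -m jog '[0,0,-0.05,0,0,0,-0.1,0,0,0,-0.1,0]' | egrep 'pos|force'; done
```

```text
ee_pos: [0.4288, 0.2133, 0.0596]
force: [0.4, 0.3, -1.4]
ee_pos: [0.4282, 0.2136, 0.0583]
force: [-0.8, -0.5, -2.0]
ee_pos: [0.4275, 0.2131, 0.0553]
force: [-0.3, 0.3, -2.1]
ee_pos: [0.4274, 0.2131, 0.054]
force: [0.0, 0.5, -0.7]
ee_pos: [0.4275, 0.213, 0.053]
force: [-0.1, -0.2, -1.9]
ee_pos: [0.4276, 0.2131, 0.0522]
force: [-1.1, 0.4, -0.5]
```

```bash
for i in 1 2 3; do python3 -m jog '[0,0,-0.1,0,0,0,-0.1,0]' | egrep 'pos|force'; done
```

```text
ee_pos: [0.4276, 0.2131, 0.0521]
force: [-3.0, -1.2, 8.3]
ee_pos: [0.4276, 0.2132, 0.0521]
force: [-4.9, -2.0, 16.3]
ee_pos: [0.4276, 0.2132, 0.052]
force: [-8.2, -3.8, 23.7]
```

```bash
python3 -m jog '[0,0,0.25,0,0.2,0.02,0.25,0,0.4,0.04,0.25,0,0.4,0.04,0.25,0]' | egrep 'pos|force'; for i in 1 2 3 4 5; do python3 -m jog '[0.15,0.01,0,0,0.15,0.01,0,0,0.15,0.01,0,0]' | egrep 'pos|force'; done
```

```text
ee_pos: [0.4317, 0.2135, 0.0521]
force: [-3.8, -0.8, 8.4]
ee_pos: [0.433, 0.2135, 0.0521]
force: [-3.8, -1.3, 8.3]
ee_pos: [0.4336, 0.2135, 0.0521]
force: [-7.7, 0.6, 10.9]
ee_pos: [0.4337, 0.2134, 0.0521]
force: [-12.5, 2.5, 14.6]
ee_pos: [0.4338, 0.2133, 0.0521]
force: [-19.8, 5.6, 18.6]
ee_pos: [0.4339, 0.2132, 0.052]
force: [-23.6, 6.9, 21.8]
```

```bash
python3 -m jog '[-0.3,-0.03,0.03,0,-0.32,0.2,0.03,0,-0.35,0.5,0.03,0,-0.35,0.5,0.03,0]' | egrep 'pos|force'; for i in 1 2 3 4; do python3 -m jog '[-0.01,0.15,0,0,-0.01,0.15,0,0,-0.01,0.15,0,0]' | egrep 'pos|force'; done
```

```text
ee_pos: [0.4333, 0.216, 0.0522]
force: [-7.2, -6.9, 14.5]
ee_pos: [0.4332, 0.2168, 0.0522]
force: [-5.8, -9.5, 14.4]
ee_pos: [0.4331, 0.218, 0.0522]
force: [-4.8, -11.0, 16.8]
ee_pos: [0.433, 0.2192, 0.0522]
force: [-3.5, -11.9, 16.0]
ee_pos: [0.433, 0.2194, 0.0522]
force: [-0.4, -16.1, 17.1]
```

```bash
python3 -m jog '[0,0.1,0.15,0,0,0.1,0.15,0]' | egrep 'pos|force'; python3 -m jog '[0.3,-0.2,0,0,0.3,-0.2,0,0,0.5,-0.2,0,0]' | egrep 'pos|force'; python3 -m jog '[0,0,0,0,0,0,0,0,0,0,0,0,0,0,0,0,0,0,0,0,0,0,0,0]' 1 |egrep 'pos|force|width'; python3 -m jog '[0,0,2,0,0,0,5,0,0,0,9,0,0,0,13,0,0,0,15,0,0,0,15,0,0,0,15,0]' |egrep 'pos|force'
python3 - <<'E'
from h import *
st(); w=grab("wrist"); teal(w,.0485)
s=grab("scene");t=grab("top"); [print(c) for c in cassettes(s)]
h=cv2.cvtColor(w["img"],cv2.COLOR_BGR2HSV);m=cv2.inRange(h,(0,170,80),(6,255,255))|cv2.inRange(h,(174,170,80),(180,255,255))
n,_,a,c=cv2.connectedComponentsWithStats(m);i=1+a[1:,4].argmax();print(c[i],cast(w,c[i],.092))
S=cv2.resize(s["img"][140:300,270:450],(560,498));W=cv2.resize(w["img"],(400,300))
T=cv2.resize(t["img"][170:300,150:330],(415,300))
cv2.imwrite("pics/c5.png",np.hstack([W[:, :],T[:,:400]]))
E
```

```text
ee_pos: [0.433, 0.2196, 0.0524]
force: [3.3, -17.5, 6.0]
ee_pos: [0.4334, 0.2191, 0.0522]
force: [-27.8, 0.9, 21.1]
ee_pos: [0.4404, 0.2241, 0.0533]
force: [-1.1, -0.7, 0.6]
width: 0.0857
ee_pos: [0.4404, 0.2244, 0.2046]
force: [-1.1, -0.2, -1.1]
41.62 [0.4404 0.2244 0.2046] x-axis yaw 1.6633 F [-1.1 -0.2 -1.1] w 0.0857 q [  45.8   11.3  -21.1   -0.   -57.4 -130.5]
c 432.3 219.5 size 121.8 60.9 yaw 0.096 px (234, 111, 77, 142)
(0.387, 0.2242, 0.096, 94, 61, (352, 188))
[481.14063714 122.57264957] [[0.36442972 0.35610885 0.092     ]]
```

View pics/c5.png

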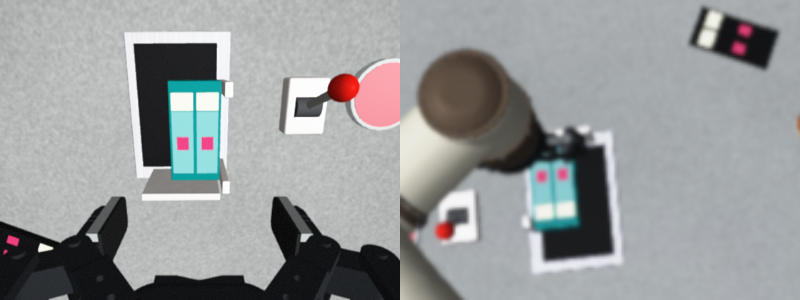

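All three are stacked, at yaw 0.096 like the nest, and no other teal cassette is left on the bench. I'll square the stack with shut fingers, first from the -x end and then from the -y side.

```bash
python3 -m jog '[-4,-0.6,0,0,-9.1,-1.3,0,0,-9.1,-1.3,0,0,-9.1,-1.3,0,0,-9.1,-1.3,-4,0,-9.1,-1.3,-8,0,-9.1,-1.3,-12,0,-9.1,-1.3,-16,0,-9.1,-1.3,-17.2,0,-9.1,-1.3,-17.2,0]' -1 | egrep 'pos|force|width'; python3 -m jog '[0.5,0.05,0,0,1,0.1,0,0,1,0.1,0,0]'| egrep 'pos|force'; for i in 1 2 3 4; do python3 -m jog '[0.2,0.02,0,0,0.2,0.02,0,0]' | egrep 'pos|force'; done
```

```text
ee_pos: [0.3484, 0.2094, 0.0281]
force: [1.2, 0.2, 1.6]
width: -0.0001
ee_pos: [0.3608, 0.2129, 0.0313]
force: [-0.2, -0.2, -0.6]
ee_pos: [0.3613, 0.2121, 0.0315]
force: [-1.2, -0.1, -0.6]
ee_pos: [0.3614, 0.2109, 0.0312]
force: [-5.6, 0.9, 1.0]
ee_pos: [0.3614, 0.2095, 0.0306]
force: [-12.7, 0.8, 2.1]
ee_pos: [0.3614, 0.2082, 0.0301]
force: [-20.4, 1.2, 3.5]
```

The x faces are flush: contact was firm and nothing moved. Now the -y side.

```bash
python3 -m jog '[-2,-0.2,0,0,-2,-0.2,0,0,-2,-0.2,4,0,-2,-0.2,8,0,-2,-0.2,10,0,1.5,-3,10,0,5,-5,10,0,7.1,-5.9,10,0,7.1,-5.9,10,0,7.1,-5.9,10,0]' | egrep 'pos|force'; python3 -m jog '[0,0,0,0,0,0,-4,0,0,0,-8,0,0,0,-10,0,0,0,-10,0,0,0,-10,0]'| egrep 'pos|force'; python3 -m jog '[-0.05,0.5,0,0,-0.1,1,0,0,-0.1,1,0,0]'| egrep 'pos|force'; for i in 1 2 3 ; do python3 -m jog '[-0.02,0.2,0,0,-0.02,0.2,0,0]' | egrep 'pos|force'; done
```

```text
ee_pos: [0.4392, 0.1532, 0.1315]
force: [-0.1, -0.1, -0.6]
ee_pos: [0.4374, 0.1541, 0.0313]
force: [0.7, 0.2, 0.5]
ee_pos: [0.438, 0.1655, 0.033]
force: [-0.2, 0.0, 0.7]
ee_pos: [0.4372, 0.1664, 0.0322]
force: [0.8, 0.3, -0.1]
ee_pos: [0.4368, 0.168, 0.0316]
force: [-0.5, -0.0, -0.3]
ee_pos: [0.4366, 0.17, 0.0314]
force: [-0.6, 0.2, -0.1]
```

```bash
for i in 1 2 3 4 5 6 7; do python3 -m jog '[-0.02,0.2,0,0,-0.02,0.2,0,0]' | egrep 'pos|force'; done
```

```text
ee_pos: [0.4364, 0.172, 0.0314]
force: [0.5, 0.4, 0.4]
ee_pos: [0.4362, 0.1741, 0.0314]
force: [-0.0, -0.5, 0.5]
ee_pos: [0.4358, 0.1753, 0.0313]
force: [2.3, -3.1, 0.0]
ee_pos: [0.4356, 0.1755, 0.0313]
force: [6.9, -11.8, 0.6]
ee_pos: [0.4355, 0.1757, 0.0313]
force: [12.6, -20.1, 2.6]
ee_pos: [0.4354, 0.1758, 0.0313]
force: [17.6, -27.5, 2.6]
ee_pos: [0.4353, 0.176, 0.0314]
force: [22.5, -36.9, 3.9]
```

Flush in y too. That push carried some sideways (-x) friction, so I'll do a brief x re-push to confirm, then the lever.

```bash
python3 -m jog '[0.2,-2.5,0,0,0.2,-2.5,0,0,0.2,-2.5,4,0,0.2,-2.5,8,0,0.2,-2.5,10,0,-4,0,10,0,-8,3,10,0,-8.8,3.6,10,0,-8.8,3.6,10,0,-8.8,3.6,10,0]' | egrep 'pos|force'; python3 -m jog '[0,0,0,0,0,0,-4,0,0,0,-8,0,0,0,-10,0,0,0,-10,0,0,0,-10,0]'| egrep 'pos|force'
```

```text
ee_pos: [0.3463, 0.2208, 0.1318]
force: [0.9, -0.1, 0.5]
ee_pos: [0.3476, 0.219, 0.0303]
force: [0.7, 0.1, 0.6]
```

```bash
python3 -m jog '[0.5,-0.6,0,0,0.9,-0.6,0,0,0.9,-0.6,0,0,0.9,-0.6,0,0]'| egrep 'pos|force'; for i in 1 2 3 4 5 6; do python3 -m jog '[0.2,0.02,0,0,0.2,0.02,0,0]' | egrep 'pos|force'; done
```

```text
ee_pos: [0.3569, 0.214, 0.0321]
force: [-0.7, 0.6, -1.0]
ee_pos: [0.3585, 0.2143, 0.0318]
force: [-0.1, -0.1, -0.1]
ee_pos: [0.36, 0.2141, 0.0315]
force: [-1.6, -0.6, 0.3]
ee_pos: [0.3612, 0.2134, 0.0311]
force: [-3.7, -2.2, -0.3]
ee_pos: [0.3612, 0.2121, 0.0305]
force: [-10.7, 0.5, 2.4]
ee_pos: [0.3612, 0.2107, 0.0299]
force: [-17.6, 0.5, 3.1]
ee_pos: [0.3612, 0.2096, 0.0295]
force: [-25.4, 2.6, 4.3]
```

The x stop is identical (0.3612). I'll retreat and go to the -x side of the lever ball.

```bash
python3 -m jog '[-2.5,-0.2,0,0,-2.5,-0.2,0,0,-2.5,-0.2,4,0,-2.5,-0.2,8,0,-2.5,-0.2,12,0,-2.5,-0.2,15,0,-3.5,4,15,0,-4.5,8,15,0,-5.4,11,15,0,-5.4,13.4,15,0]' | egrep 'pos|force';python3 -m jog '[0,0,0,0,0,0,0,0]' | grep pos
python3 - <<'E'
from h import *
st(); w=grab("wrist","w7"); teal(w,.0485,1000)
s=grab("scene");t=grab("top")
P=[]
for d in(w,s,t):
    h=cv2.cvtColor(d["img"],cv2.COLOR_BGR2HSV);m=cv2.inRange(h,(0,170,60),(6,255,255))|cv2.inRange(h,(174,170,60),(180,255,255))
    n,_,a,c=cv2.connectedComponentsWithStats(m)
    for i in range(1,n):
        if a[i,4]>20: 
            q=cast(d,c[i],.094)[0]
            if .3<q[0]<.5 and .3<q[1]<.4: print(q.round(4),c[i].round(1)); P.append((d,c[i]))
if len(P)>1: print(tri(*P[0],*P[1]))
cv2.imwrite("pics/c6.png",cv2.resize(s["img"][150:280,290:450],None,fx=4.6,fy=4.6,interpolation=cv2.INTER_CUBIC))
E
```

```text
ee_pos: [0.3135, 0.3517, 0.1822]
force: [0.8, 0.3, -0.2]
ee_pos: [0.3141, 0.3502, 0.1812]
50.43 [0.3141 0.3502 0.1812] x-axis yaw 1.6651 F [ 0.4 -1.1  0.2] w -0.0004 q [  68.    10.5  -26.     0.   -53.5 -152.6]
c 421.8 224.0 size 126.2 73.5 yaw 0.097 px (71, 242, 96, 127)
[0.3616 0.3516 0.094 ] [399.4 162.8]
[0.365  0.3536 0.094 ] [169.  269.5]
[0.36453496 0.35155878 0.09738607]
```

View pics/c6.png

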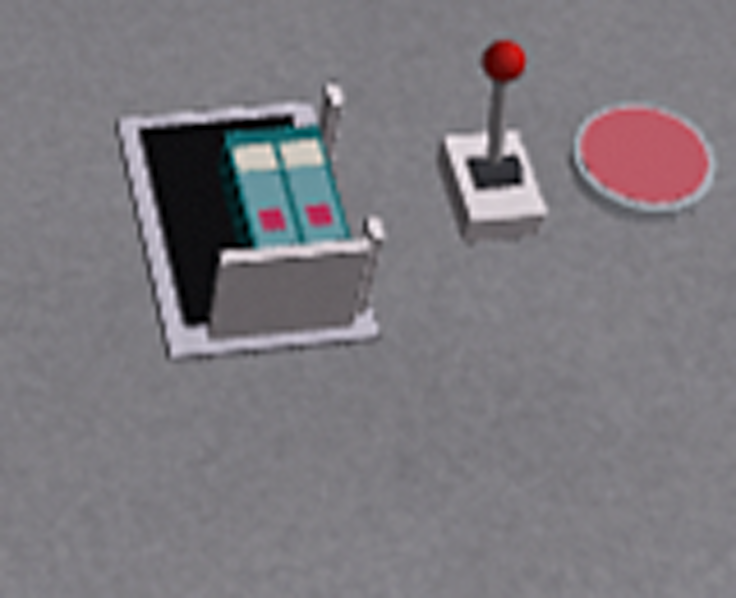

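The stack is square, and no teal is left on the bench. The ball is at (0.363,0.352). I'll lower behind it and sweep +x.

```bash
python3 -m jog '[0,-0.25,-3,0,0,-0.25,-6,0,0,-0.25,-9.5,0,0,-0.25,-9.5,0,0,-0.25,-9.5,0]' | egrep 'pos|force'; python3 -m jog '[1,0.1,0,0,2,0.2,0,0,3,0.3,0,0,4,0.4,0,0,5,0.5,0,0,6,0.6,0,0,7,0.7,0,0,8,0.8,0,0,9,0.9,0,0,9.5,0.95,0,0]'| egrep 'pos|force'; for i in 1 2 3 4; do python3 -m jog '[0.3,0.03,0,0,0.3,0.03,0,0]' | egrep 'pos|force'; done
```

```text
ee_pos: [0.3141, 0.3449, 0.0858]
force: [-0.8, 0.2, 0.7]
ee_pos: [0.4073, 0.3549, 0.0855]
force: [-27.1, 5.2, 12.1]
ee_pos: [0.4072, 0.355, 0.0856]
force: [-22.8, 3.4, 10.7]
ee_pos: [0.4078, 0.3549, 0.0855]
force: [-30.8, 5.4, 15.1]
ee_pos: [0.4082, 0.3548, 0.0854]
force: [-41.1, 6.3, 18.2]
ee_pos: [0.4086, 0.3547, 0.0853]
force: [-52.1, 7.9, 24.0]
```

Firm stop. I'll back off, rise clear and check everything.

```bash
python3 -m jog '[-2,-0.2,0,0,-4,-0.4,0,0,-5,-0.5,0,0,-6,-0.5,4,0,-7,-0.5,8,0,-8,0,12,0,-8,3,16,0,-8,6,18,0,-8,6,18,0,-8,6,18,0]' | egrep 'pos|force'
python3 - <<'E'
from h import *
st(); s=grab("scene","scene9");t=grab("top");P=[]
for d in(s,t):
    h=cv2.cvtColor(d["img"],cv2.COLOR_BGR2HSV);m=cv2.inRange(h,(0,170,60),(6,255,255))|cv2.inRange(h,(174,170,60),(180,255,255))
    n,_,a,c=cv2.connectedComponentsWithStats(m)
    for i in range(1,n):
        q=cast(d,c[i],.094)[0]
        if a[i,4]>15 and .3<q[0]<.5 and .3<q[1]<.4: print(q.round(4),c[i].round(1)); P.append((d,c[i]))
if len(P)>1: print(tri(*P[0],*P[1]).round(4))
E
```

```text
ee_pos: [0.3419, 0.4192, 0.2678]
force: [0.2, -0.1, -1.2]
53.33 [0.3419 0.4192 0.2678] x-axis yaw 1.6645 F [ 0.2 -0.1 -1.2] w 0.0001 q [  68.    12.8   -9.5    0.   -67.5 -152.6]
[0.4318 0.3566 0.094 ] [405.6 181.7]
[0.4292 0.3582 0.094 ] [168.5 248.5]
[0.4296 0.3582 0.0915]
```

View pics/scene9.png

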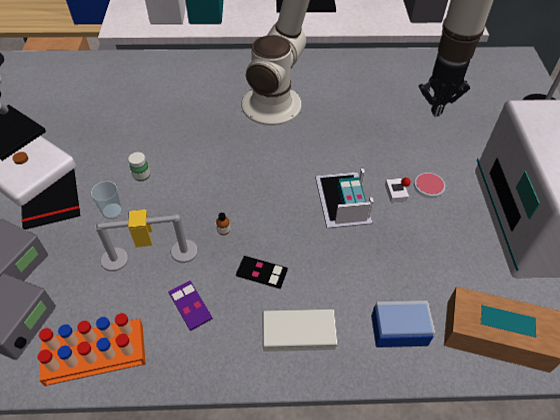

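The ball is at x=0.430, z≈0.092. It moved 66 mm, which fits a full throw from about 0.15. The saddle hangs at (140,228), the stack is in the nest, and the bystanders have not moved. I'm handing in.

```bash
python3 -m jog '[0,0,0,0,0,0,0,0]' | grep force; python3 -c "
from workcell import ctrl
print(ctrl.finish_job())"
```

```text
force: [-0.2, 0.2, 0.5]
the job is handed in; nothing more can be done
None
```

The job is done and handed in at about 53 s of the 210 s allowed; it reports no verdict.

- **Saddle:** I lifted it out of the nest and hung it astride the rail near the middle. It was still hanging in the last picture.
- **Cassettes:** There were three teal cassettes on the bench. All three are stacked flat in the nest corner, lengthwise. I then pushed the stack home from the -x end, the -y side and the -x end again. It met firm stops, and both -x pushes stopped at the same place (0.361 m). The top cassette measured yaw 0.096 against about 0.094–0.098 for the nest.
- **Lever:** I pushed it to a firm stop after the stack was square. The ball ended about 66 mm over at 92 mm height, which fits a full throw from about 0.15.
- **Bystanders:** The bottle, dish, beaker, jar and the black and purple look-alikes show no movement in the last picture.

**What went wrong or disagreed:**
- The first grasp of the first cassette closed just above the plate; it did not move the plate, and the second try held.
- The -y push carried some sideways force, so I repeated the -x push afterwards.
- The lower two cassettes' alignment rests on those push stops and the placing contacts, because the cameras see mostly the top one.
- The last lever push reached about 52 N in x on the fingertips at the end stop.

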